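# Draw the lens rack out from under the caddy's shelf and show it over the mat

### The arm

A 6-joint arm with a two-finger parallel gripper is mounted at the origin on the work surface. World frame = base frame: x ahead of the robot, y to its left, z up, the work surface at z = 0. Lengths are in mm, angles in rad, forces in N, time in s.
With the tool pointing down it reaches from about 275 to 775 mm from the base axis. Payload 14.6 kg.
Tool frame: the origin (TCP) lies midway between the tips of the shut fingers; the grasp point (between the pads) lies 19 mm behind it; x points along the fingers, y is the direction in which the jaws open and shut, and the axes are right-handed (so a half turn about x gives the same grasp; the last joint's range is limited). The gripper opens to 85 mm and grips with 20 to 120 N. Pads are 22 mm wide; open, the fingers measure 114 mm over their backs; the gripper's body (76 mm by 85 mm) begins 54 mm behind the grasp point. The pads swing forward as they close: fully open they stand 13 mm farther back than shut.
Start: joints at [-1.486, 0.263, -0.048, 1.259, 0, 1.415], TCP at [124.685, -509.982, 231.278] pointing down, gripper open.
Joint ranges: [-2.65, 2.65], [-0.89, 1.7], [-1.18, 1.37], [-2.13, 2.11], [-1.35, 1.29], [-3.14, 3.14]. Speed limits (rad/s): [1.89, 1.89, 2.57, 2.79, 3.14, 3.14].

### API

Orientations are given as a unit quaternion [w, x, y, z].
In Python, from rig import env gives the robot as it stands.
- The arm moves only by the tool apply_moves, never from a script. Its argument "moves" is a list of rows, each a list of 6 numbers: the shift along the tool's x, y, z in m, then the turn, a rotation vector about the tool's x, y, z in degrees. A call has 1 to 12 rows; each row is the pose to reach, as a shift and turn from the pose commanded when the call began, along the tool's axes at that moment; what a row does not reach only later rows make up. A row lasts 1/10 s, in which the tool goes at most 50 mm and 8.59 degrees, less where a joint would pass 70% of its speed; a pose out of reach is approached as far as the arm can. A call with a gripper value outside its range is refused whole. "grip" is the opening, from 0 (shut) to 1 (fully open), set as the call begins (left out, the last holds). The fingers move at their own pace and stop on an object; "newtons" is the grip in N (left out, the last holds). Time passes only in rows, so rows that repeat a pose let the fingers close. It gives the time, the measured TCP pose, the force and the opening at its end, in the units of the state.
- env.read_state(): the state, without advancing time (a new reading comes with each control period).
- env.camera(name): name is "scene" or "top" or "wrist"; returns (picture, depth): 400x640x3 uint8, blue, green, red; 400x640 float32, mm along the optical axis (not along the pixel's ray), 0 where there is no reading.
- env.camera_info(name): a dict with "fx", "fy", "cx", "cy" (pixels), "cam_to_world" (4x4, takes a point from camera to world coordinates). Camera axes: x right, y down, z forward; pixel columns grow to the right and rows downward; lengths in mm; the calibration is good to about 2 mm. A picture is of the moment at which its call begins: read the wrist's pose just before it. camera_info takes no time and is no camera call; for the wrist camera it gives the pose at the moment of the call.
- env.job_done(): hands the job in, once; it reports no verdict.
Trained networks look in the newest picture that a camera, given by its name, has taken for a name from the list of things; names that differ only in an ending like _2 or _b are one class to them, and where a whole thing is asked for, a point or a joint stands for the part that bears it (a point fixed in the world has none). Each returns a list of dicts, best first, with "conf" (0 to 1); they miss things now and then, are a little off and sometimes report something else, mostly with a low value. They report only what shows in the picture. A call takes as long as a camera call. They do not tell look-alikes from the thing itself.
- env.look_for(camera, target): "location" ([column, row] in pixels, amid what is visible of it).
- env.cut_out(camera, target): "pixels" (400x640 bool, what is visible of it) and "location" ([column, row] in pixels, amid what is visible of it).
The state is a dict: "time_s": time; "joint_pos": joint angles; "joint_vel": joint speeds; "effort": joint torques, N m; "eef_pos": TCP position; "tool_rot": TCP orientation; "wrist_force": force on the tool from outside, world axes, zero at the start; "ft_torque": the same for the moment, N m; "finger_gap": opening from 0.0 (shut) to 1.0 (fully open).
Only numpy, scipy, OpenCV 4.12 (cv2) and the standard library are available. Lean on these libraries where they do the work, as an engineer would, in place of code of your own. Each camera call takes 0.05 s, during which the arm holds its last target.

### The job

The lens rack lies in the bay of the revolving caddy with one end under the small-parts shelf: take it by the end that shows, tip that end up and draw the rack out slantwise through the open part of the bay, without forcing it against the caddy or sending the caddy spinning. Then hold it level and still, about 15 cm above the middle of the black inspection mat, and finish like that, still holding it. Keep the two pots standing on the platter, and leave the spectacles, the soap dispenser, the pliers and the screwdriver where they are.

Things in the scene. Friction and masses are not known exactly. Their poses are not given: they have to be found in the camera images.
- rack_center (a point): lens rack: flat rigid bar, five round lenses in a black frame and a blue handle, 210 long (x) x 40 wide (y) x 10 thick (z), about 110 g. The point is its centre; +x points to the handle end (last 50 mm, solid), which shows in the bay and is gripped across the 40 mm width. The other end reaches about 70 under the shelf. It lies flat on two ribs, underside 12 above the bay floor.
- caddy: revolving caddy: wooden platter, 340 diameter, 10 thick, spins freely about its upright axis and carries a bay of grey walls. Origin on the axis at bay-floor height (26 above the table); +x along the bay to its open part (at the start roughly away from the robot). Bay inside: x -135..135, y -75..75; walls 4 thick, 54 high. White ribs on its floor, 8 wide (x), 12 high, across it at x -60 and 45.
- shelf_edge (a point): middle of the lower edge of the white small-parts shelf fixed in the caddy, 50 above the bay floor, at caddy x = -25; axes as the caddy's. The shelf covers the bay from here back to x = -135 (5 thick, a lip 15 above this point along this edge). From here forward to x = 135 the bay is open above: too small for the rack to be lifted out level.
- mat: black rubber inspection mat, fixed, 200 (x) x 240 (y) x 3 thick; origin at the centre of its underside, on the table
- pot0: clear pot with red lid, loose, 38 diameter x 42 high, standing on the platter beside the bay; origin at the centre of its underside
- pot1: clear pot with green lid, loose, 38 diameter x 42 high, standing on the platter on the bay's other side; origin at the centre of its underside
- spectacles_center (a point): spectacles with brown frame, loose, about 140 wide x 140 deep x 45 high, lying open in a white job tray (190 x 250 x 40, fixed); the point is about their centre
- dispenser_center (a point): clear soap dispenser with white pump head, loose, 66 diameter x 168 high; the point is on its axis 80 above the table
- pliers_center (a point): pliers with red handles, loose, lying flat, about 140 long x 50 x 12; the point is about their centre
- driver_grip (a point): screwdriver with yellow handle, loose, lying flat, 140 long; the point is at its handle
Mind the look-alikes: they are no part of the job. Of the things that look like the part that bears rack_center, the smaller one is meant.

How it is judged:
By the outcome, as a careful person would: the job done as asked, in the order asked, and still so for the second after the job is handed in, while the arm keeps its last pose, push and grip.
It also fails if it takes over 38 s, if anything falls off the work surface, if the arm or the gripper's body presses on something with over 40 N, if the wrist force passes 120 N, or if a joint passes its speed limit or range.

## Working session

There is one attempt and no reset: what is moved stays moved. The work goes in short steps, Python scripts to look and compute and a tool call to move; the robot and the scene stay as the last step left them, time stands still between calls to the robot, and variables do not carry over. Pictures are saved under pics/ and viewed, and the job is handed in when it is done.

Besides the shell and the picture viewer there is one more tool, called in YAML: its name, and indented under it one key for each argument. apply_moves: Moves the arm, as the interface text tells. Its arguments: {"type":"object","properties":{"moves":{"type":"array","items":{"type":"array","items":{"type":"number"}}},"grip":{"type":"number"},"newtons":{"type":"number"}},"required":["moves"]}

```bash
mkdir -p pics; ls
python3 - <<'E'
from rig import env
import cv2,numpy as np
print(env.read_state())
for c in ["scene","top"]:
    im,d=env.camera(c); cv2.imwrite(f"pics/{c}0.png",im); np.save(f"pics/{c}0.npy",d)
    i=env.camera_info(c); print(c,i)
E
```

```text
pics
{'time_s': 0.0, 'joint_pos': array([-1.48632643e+00,  2.63528013e-01, -4.89399103e-02,  1.25938794e+00,
        4.61227891e-06,  1.41550722e+00]), 'joint_vel': array([-1.37396191e-03, -9.35455561e-05, -6.73345966e-04,  4.60837777e-04,
       -3.70297215e-04, -9.18542883e-05]), 'effort': array([-4.07190319e-04, -6.37617302e+01,  3.84566581e+01,  1.35396523e-02,
       -1.28505380e-04,  1.94273815e-05]), 'eef_pos': array([ 124.64962003, -509.70884623,  230.82136409]), 'tool_rot': array([ 0.0841904 ,  0.70204671,  0.08493902, -0.70201692]), 'wrist_force': array([-0.32800162,  0.14261884,  0.62763969]), 'ft_torque': array([ 0.0139009 , -0.00562942,  0.01368186]), 'finger_gap': 0.9992590363941933}
scene {'fx': 362.0531620562062, 'fy': 362.0531620562062, 'cx': 317.2801342070818, 'cy': 198.5666612981505, 'cam_to_world': array([[ 5.67455689e-01,  4.75571211e-01, -6.72180084e-01,
         1.14988455e+03],
       [ 8.23104773e-01, -3.49628473e-01,  4.47502473e-01,
        -4.47599639e+02],
       [-2.21940029e-02, -8.07212459e-01, -5.89843599e-01,
         6.46447121e+02],
       [ 0.00000000e+00,  0.00000000e+00,  0.00000000e+00,
         1.00000000e+00]])}
top {'fx': 464.77672481573154, 'fy': 464.77672481573154, 'cx': 327.883286531865, 'cy': 193.19302727457887, 'cam_to_world': array([[-2.97423576e-02, -9.91841417e-01,  1.23959650e-01,
         3.42172962e+02],
       [-9.99530036e-01,  3.04328929e-02,  3.68042222e-03,
         2.07250387e+00],
       [-7.42284595e-03, -1.23791929e-01, -9.92280434e-01,
         1.46229901e+03],
       [ 0.00000000e+00,  0.00000000e+00,  0.00000000e+00,
         1.00000000e+00]])}
```

View pics/scene0.png

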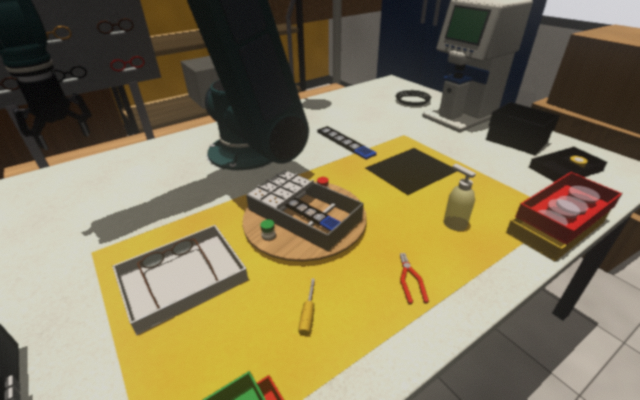

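View pics/top0.png

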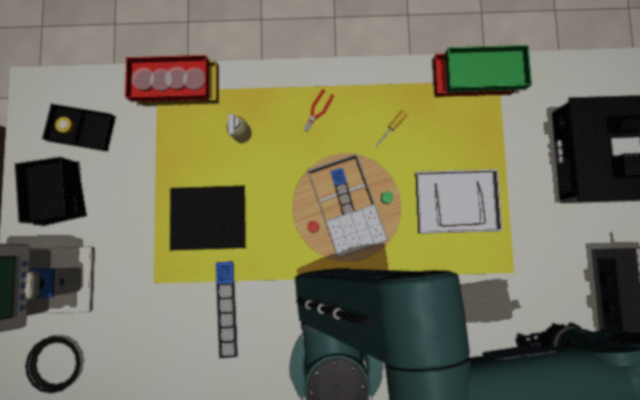

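```bash
cat > h.py <<'E'
import numpy as np,cv2
def cloud(d,i):
    v,u=np.mgrid[0:d.shape[0],0:d.shape[1]]
    P=np.stack([(u-i["cx"])/i["fx"]*d,(v-i["cy"])/i["fy"]*d,d],-1)
    T=np.array(i["cam_to_world"]); W=P@T[:3,:3].T+T[:3,3]
    W[d<=0]=np.nan
    return W
def topview(W,im,x0,x1,y0,y1,s,z=None):
    """orthographic: rows from x1 (top) to x0, cols from y1 (left) to y0"""
    H=int((x1-x0)*s);Wd=int((y1-y0)*s)
    return H,Wd
E
python3 - <<'E'
from h import *
from rig import env
im=cv2.imread("pics/top0.png");d=np.load("pics/top0.npy");i=env.camera_info("top");W=cloud(d,i)
cr=im[140:270,280:415]; cv2.imwrite("pics/topc.png",cv2.resize(cr,None,fx=4.4,fy=4.4,interpolation=cv2.INTER_CUBIC))
z=W[140:270,280:415,2]; zz=np.clip(z*2,0,255).astype(np.uint8)
cv2.imwrite("pics/topz.png",cv2.applyColorMap(cv2.resize(zz,None,fx=4.4,fy=4.4,interpolation=cv2.INTER_NEAREST),cv2.COLORMAP_JET))
def at(u,v): return np.round(W[v,u],1)
for n,p in dict(tableyellow=(280,120),platter=(310,190),handle=(338,177),mat=(207,217),shelf=(355,225),matTL=(172,189),matBR=(244,247),red=(313,227),green=(387,198),disp=(238,125)).items(): print(n,at(*p))
for n in ["rack_center","caddy","shelf_edge","mat","pot0","pot1"]:
    r=env.cut_out("top",n) 
    for q in r[:3]:
        m=q["pixels"]; w=W[m]; print(n,q["conf"],q["location"],m.sum(),np.nanmedian(w,0).round(1),np.nanmin(w,0).round(0),np.nanmax(w,0).round(0))
E
```

```text
tableyellow [766.8 154.8   5.1]
platter [533.   62.7  28.7]
handle [569.  -25.4  42.3]
mat [460.4 389.7   5.5]
shelf [417.3 -70.6  78.7]
matTL [553.6 503.2  -0.8]
matBR [363.3 274.8   0.8]
red [415.8  55.   65.4]
green [ 496.7 -171.1   64. ]
disp [719.4 265.9 129.3]
rack_center 0.94 [225.6, 313.4] 1724 [171.1 331.   10.1] [ 36. 298.  -9.] [316. 363.  21.]
rack_center 0.79 [343.2, 190.7] 609 [527.2 -35.3  45.5] [454. -68.  18.] [604.  -1.  55.]
caddy 0.88 [349.1, 215.2] 8540 [468.9 -52.7  26.9] [ 310. -220.   -5.] [654. 121.  99.]
shelf_edge 0.84 [349.2, 212.4] 8437 [467.7 -53.1  26.9] [ 307. -217.   -7.] [650. 121.  99.]
mat 0.83 [206.2, 219.5] 4798 [457.4 391.6   1.8] [359. 271.  -9.] [562. 513.  13.]
pot0 0.63 [314.6, 107.8] 311 [796.6  36.6   9. ] [733. -15.  -8.] [861.  75.  20.]
pot0 0.53 [315.0, 226.4] 110 [418.4  55.1  66.9] [401.  40.  32.] [434.  73.  73.]
pot0 0.44 [386.0, 198.3] 127 [ 496.4 -168.2   65.3] [ 481. -188.   20.] [ 515. -152.   74.]
pot1 0.63 [314.6, 107.8] 311 [796.6  36.6   9. ] [733. -15.  -8.] [861.  75.  20.]
pot1 0.53 [315.0, 226.4] 110 [418.4  55.1  66.9] [401.  40.  32.] [434.  73.  73.]
pot1 0.44 [386.0, 198.3] 127 [ 496.4 -168.2   65.3] [ 481. -188.   20.] [ 515. -152.   74.]<stdin>:5: RuntimeWarning: invalid value encountered in cast
```

View pics/topc.png

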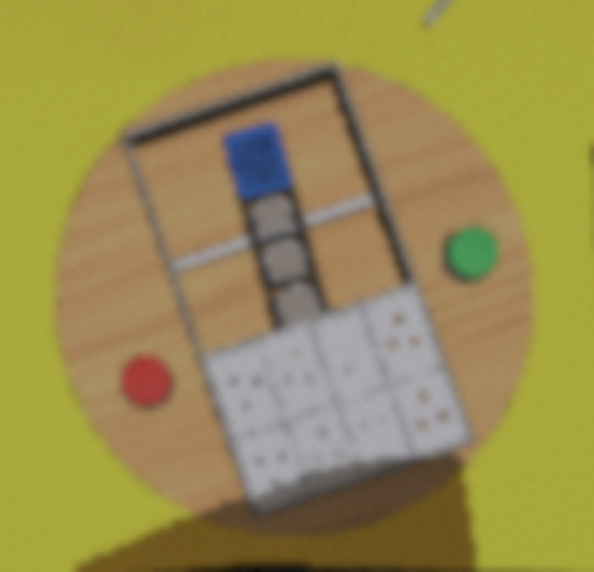

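View pics/topz.png

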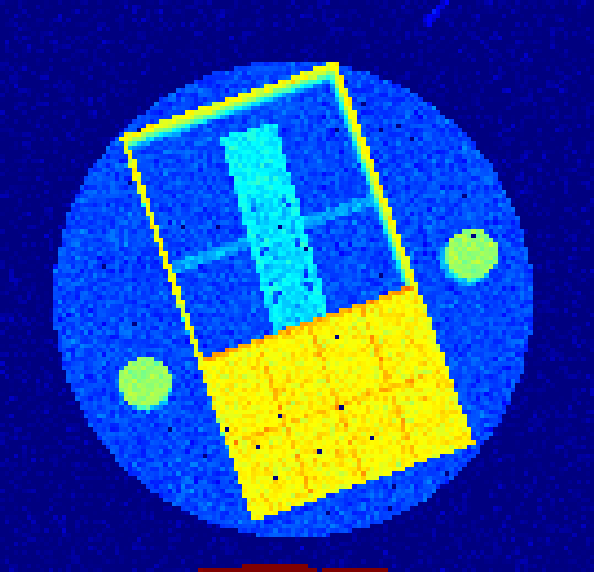

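```bash
cat > meas.py <<'E'
from h import *
def fit(W,im,verbose=True):
    Z=W[...,2]
    reg=(W[...,0]>290)&(W[...,0]<670)&(W[...,1]>-240)&(W[...,1]<140)
    pl=reg&(Z>15)&(Z<100)
    pts=W[pl][:,:2].astype(np.float32)
    # remove fragments: largest component
    m=pl.astype(np.uint8); n,l,st,_=cv2.connectedComponentsWithStats(m); k=1+np.argmax(st[1:,4]); m=l==k
    hull=cv2.convexHull(W[m][:,:2].astype(np.float32)); 
    rim=W[m&(Z<35)][:,:2].astype(np.float32)
    c,r=cv2.minEnclosingCircle(rim)
    hi=m&(Z>74)
    n,l,st,_=cv2.connectedComponentsWithStats(hi.astype(np.uint8)); hi=l==1+np.argmax(st[1:,4])
    rect=cv2.minAreaRect(W[hi][:,:2].astype(np.float32))
    return c,r,rect,hi,m
if __name__=="__main__":
    from rig import env
    im=cv2.imread("pics/top0.png");d=np.load("pics/top0.npy");i=env.camera_info("top");W=cloud(d,i)
    c,r,rect,hi,m=fit(W,im); print("circle",c,r,"rect",rect)
    Z=W[...,2]
    # rack by color/height
    b=(np.array(rect[0]))
    th=np.deg2rad(rect[2]); 
    # corners
    print(cv2.boxPoints(rect).round(1))
    rk=(W[...,0]>430)&(W[...,0]<620)&(W[...,1]>-110)&(W[...,1]<30)&(Z>41)&(Z<58)
    n,l,st,_=cv2.connectedComponentsWithStats(rk.astype(np.uint8)); rk=l==1+np.argmax(st[1:,4])
    print("rack rect",cv2.minAreaRect(W[rk][:,:2].astype(np.float32)),np.median(Z[rk]))
    hsv=cv2.cvtColor(im,cv2.COLOR_BGR2HSV); bl=(hsv[...,0]>95)&(hsv[...,0]<130)&(hsv[...,1]>120)&reg if False else (hsv[...,0]>95)&(hsv[...,0]<130)&(hsv[...,1]>120)&(W[...,0]>500)&(abs(W[...,1]+30)<80)&(Z>30)
    print("blue",cv2.minAreaRect(W[bl][:,:2].astype(np.float32)),bl.sum(),np.median(Z[bl]),W[bl].mean(0))
    q=W[rk][:,:2];print("pca",np.mean(q,0),np.rad2deg(np.arctan2(*np.linalg.svd(q-q.mean(0),full_matrices=False)[2][0][::-1])))
    print(np.nanmedian(Z[hi]), np.nanpercentile(Z[m&(Z<35)],50))
E
python3 meas.py
```

```text
circle (478.56158447265625, -47.530784606933594) 169.71360778808594 rect ((478.3385925292969, -47.55195617675781), (278.177978515625, 158.02159118652344), 17.421451568603516)
[[ 322.   -13.8]
 [ 369.3 -164.6]
 [ 634.7  -81.3]
 [ 587.4   69.5]]
rack rect ((524.86083984375, -37.362525939941406), (142.25025939941406, 43.077415466308594), 13.305459976196289) 46.3552819324085
blue ((570.3327026367188, -25.70933723449707), (44.88712692260742, 32.9857063293457), 11.074073791503906) 152 47.40572718668545 [570.15133982 -25.84098577  47.28226782]
pca [527.48823972 -35.06128999] -166.68756343017367
80.40146370770708 25.042354051646498
```

```bash
cat >> h.py <<'E'
from scipy.spatial.transform import Rotation as R
def Rq(q): return R.from_quat([q[1],q[2],q[3],q[0]])
def frame(yaw,tilt,sgn=1):
    """rack yaw deg, handle-up tilt deg -> tool rotation (tool x down; jaw along sgn*rack y)"""
    y,t=np.deg2rad([yaw,tilt])
    u=np.array([np.cos(y)*np.cos(t),np.sin(y)*np.cos(t),np.sin(t)])
    lat=np.array([-np.sin(y),np.cos(y),0])
    n=np.cross(u,lat)
    X=-n; Y=sgn*lat
    return R.from_matrix(np.stack([X,Y,np.cross(X,Y)],1))
def rows(st,p,rot,n):
    """rows toward TCP pos p (mm) & rotation rot"""
    R0=Rq(st["tool_rot"]); p0=st["eef_pos"]
    dp=R0.inv().apply(np.array(p)-p0)/1000; rv=(R0.inv()*rot).as_rotvec()*180/np.pi
    print("total shift m",dp.round(4),"turn deg",rv.round(2), "per-row x%d"%n,(dp/n).round(4),(rv/n).round(2))
    return dp,rv
E
python3 - <<'E'
from h import *
from rig import env
st=env.read_state(); print(Rq(st["tool_rot"]).as_matrix().round(3))
for s in (1,-1): 
    rows(st,[565,-27,220],frame(13.3,0,s),14)
E
```

```text
[[-0.     0.238 -0.971]
 [ 0.    -0.971 -0.238]
 [-1.    -0.    -0.   ]]
total shift m [ 0.0113 -0.3645 -0.5424] turn deg [-1.7956e+02 -2.0000e-02 -0.0000e+00] per-row x14 [ 0.0008 -0.026  -0.0387] [-12.83  -0.    -0.  ]
total shift m [ 0.0113 -0.3645 -0.5424] turn deg [ 0.44 -0.    0.01] per-row x14 [ 0.0008 -0.026  -0.0387] [ 0.03 -0.    0.  ]
```

apply_moves:
  moves:
    - [0.001, -0.017, -0.025, -8.2, 0, 0]
    - [0.001, -0.033, -0.049, -16.4, 0, 0]
    - [0.002, -0.05, -0.074, -24.5, 0, 0]
    - [0.002, -0.066, -0.099, -32.7, 0, 0]
    - [0.003, -0.083, -0.123, -40.8, 0, 0]
    - [0.003, -0.099, -0.148, -49, 0, 0]
    - [0.004, -0.116, -0.173, -57.1, 0, 0]
    - [0.004, -0.133, -0.197, -65.3, 0, 0]
    - [0.005, -0.149, -0.222, -73.5, 0, 0]
    - [0.005, -0.166, -0.247, -81.6, 0, 0]
    - [0.006, -0.182, -0.271, -89.8, 0, 0]
  grip: 1

```text
time_s: 1.5
eef_pos: [345.4, -267.8, 225.4]
tool_rot: [0.557, 0.436, 0.557, -0.436]
wrist_force: [0.4, 0.3, -0.3]
finger_gap: 1.001
```

Run:
```python
from h import *
from rig import env
st=env.read_state(); print(st["joint_pos"].round(3),st["eef_pos"],st["time_s"])
rows(st,[565,-27,220],frame(13.3,0,1),11)
```

```text
[-0.846  0.115 -0.257  1.199 -0.     0.482] [ 345.43715442 -267.79011317  225.42975818] 1.5
total shift m [ 0.0054  0.2709 -0.1811] turn deg [-8.942e+01  2.000e-02  1.000e-02] per-row x11 [ 0.0005  0.0246 -0.0165] [-8.13  0.    0.  ]
```

apply_moves:
  moves:
    - [0.0005, 0.025, -0.017, -8.1, 0, 0]
    - [0.001, 0.049, -0.033, -16.3, 0, 0]
    - [0.0015, 0.074, -0.05, -24.4, 0, 0]
    - [0.002, 0.098, -0.066, -32.5, 0, 0]
    - [0.0025, 0.123, -0.083, -40.7, 0, 0]
    - [0.003, 0.148, -0.099, -48.8, 0, 0]
    - [0.0035, 0.172, -0.115, -56.9, 0, 0]
    - [0.004, 0.197, -0.132, -65, 0, 0]
    - [0.0045, 0.222, -0.148, -73.2, 0, 0]
    - [0.005, 0.246, -0.165, -81.3, 0, 0]
    - [0.0054, 0.271, -0.181, -89.4, 0, 0]
    - [0.0054, 0.271, -0.181, -89.4, 0, 0]
  grip: 1

```text
time_s: 2.7
eef_pos: [567.5, -27.3, 219.3]
tool_rot: [0.702, -0.082, 0.702, 0.082]
wrist_force: [0.2, 0.3, -0.3]
finger_gap: 1.002
```

Run:
```python
from h import *
from rig import env
st=env.read_state(); print(st["joint_pos"].round(3),st["eef_pos"],st["time_s"])
i=env.camera_info("wrist"); im,d=env.camera("wrist"); cv2.imwrite("pics/w1.png",im); np.save("pics/w1.npy",d); np.save("pics/w1T.npy",i["cam_to_world"])
print(i)
```

```text
[-1.920e-01  3.410e-01  3.400e-02  1.264e+00  1.000e-03 -4.250e-01] [567.4535867  -27.31643657 219.30615167] 2.7
{'fx': 329.3997723118517, 'fy': 329.3997723118517, 'cx': 321.81095880011145, 'cy': 202.84701453433323, 'cam_to_world': array([[-2.30133611e-01,  9.26835657e-01,  2.96671848e-01,
         4.93013006e+02],
       [ 9.73158501e-01,  2.18857527e-01,  7.11611853e-02,
        -4.51833789e+01],
       [ 1.02585689e-03,  3.05085311e-01, -9.52324472e-01,
         3.61691550e+02],
       [ 0.00000000e+00,  0.00000000e+00,  0.00000000e+00,
         1.00000000e+00]])}
```

View pics/w1.png

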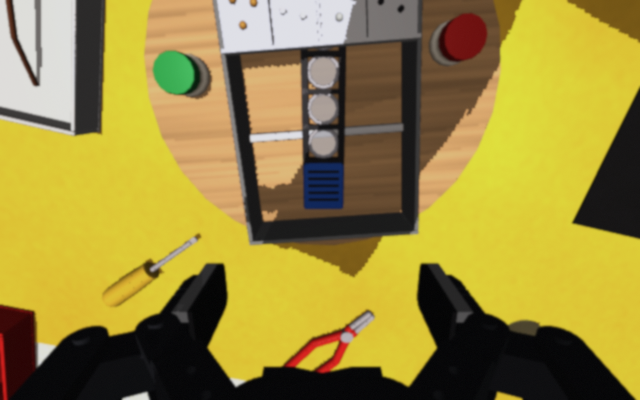

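Run:
```python
from h import *
from rig import env
im=cv2.imread("pics/w1.png");d=np.load("pics/w1.npy");i=env.camera_info("wrist");i["cam_to_world"]=np.load("pics/w1T.npy");W=cloud(d,i);Z=W[...,2]
v,u=np.mgrid[0:400,0:640]
rk=(Z>42)&(Z<54)&(v>40)&(v<225)&(u>290)&(u<360)
n,l,st,_=cv2.connectedComponentsWithStats(rk.astype(np.uint8)); rk=l==1+np.argmax(st[1:,4])
rect=cv2.minAreaRect(W[rk][:,:2].astype(np.float32)); print("rack",rect,cv2.boxPoints(rect).round(1),np.median(Z[rk]))
hsv=cv2.cvtColor(im,cv2.COLOR_BGR2HSV); bl=(hsv[...,0]>100)&(hsv[...,0]<130)&(hsv[...,1]>150)&(u>290)&(u<360)&(v>150)&(v<220)&rk
rect=cv2.minAreaRect(W[bl][:,:2].astype(np.float32)); print("handle",rect,cv2.boxPoints(rect).round(1),np.median(Z[bl]))
hi=(Z>74)&(Z<106)&(v<250)&(u>200)&(u<430)
n,l,st,_=cv2.connectedComponentsWithStats(hi.astype(np.uint8)); hi=l==1+np.argmax(st[1:,4])
# front wall and side walls line fits
fw=hi&(v>205)&(u>270)&(u<400); q=W[fw][:,:2]; print("front wall",q.mean(0),cv2.fitLine(q.astype(np.float32),cv2.DIST_HUBER,0,.01,.01).ravel(),np.median(Z[fw]))
sh=hi&(v<55); print("lip z",np.nanpercentile(Z[sh],[5,50,95]))
fl=(u>355)&(u<400)&(v>150)&(v<205); print("floor z",np.nanmedian(Z[fl]))
```

```text
rack ((524.079345703125, -36.7049560546875), (149.39102172851562, 40.15766143798828), 13.441590309143066) [[ 4.468e+02 -3.450e+01]
 [ 4.561e+02 -7.360e+01]
 [ 6.014e+02 -3.890e+01]
 [ 5.921e+02  2.000e-01]] 47.10204708137428
handle ((572.587646484375, -24.622455596923828), (46.72206497192383, 37.12822723388672), 14.061296463012695) [[545.4 -12.3]
 [554.4 -48.3]
 [599.8 -37. ]
 [590.7  -0.9]] 47.894298166378235
front wall [609.73098285  -4.90436931] [ 2.9852170e-01 -9.5440286e-01  6.0920001e+02 -4.0787201e+00] 79.39896066609631
lip z [79.12389337 80.77416274 90.62312586]
floor z 25.895686377294282
```

Run:
```python
from h import *
from rig import env
st=env.read_state(); print(st["eef_pos"])
rows(st,[571.5,-25,100],frame(13.5,0,1),5)
rows(st,[571.5,-25,29.5],frame(13.5,0,1),11)
```

```text
[566.44204902 -28.35869089 219.42574186]
total shift m [0.1194 0.0021 0.0057] turn deg [-0.44 -0.02 -0.01] per-row x5 [0.0239 0.0004 0.0011] [-0.09 -0.   -0.  ]
total shift m [0.1899 0.0021 0.0058] turn deg [-0.44 -0.02 -0.01] per-row x11 [0.0173 0.0002 0.0005] [-0.04 -0.   -0.  ]
```

apply_moves:
  moves:
    - [0.03, 0.001, 0.002, -0.4, 0, 0]
    - [0.06, 0.002, 0.004, -0.4, 0, 0]
    - [0.085, 0.002, 0.006, -0.4, 0, 0]
    - [0.1, 0.002, 0.006, -0.4, 0, 0]
    - [0.112, 0.002, 0.006, -0.4, 0, 0]
    - [0.119, 0.002, 0.006, -0.4, 0, 0]
    - [0.119, 0.002, 0.006, -0.4, 0, 0]
    - [0.119, 0.002, 0.006, -0.4, 0, 0]
  grip: 0.75

```text
time_s: 3.55
eef_pos: [571.4, -26.3, 101.5]
tool_rot: [0.703, -0.082, 0.702, 0.082]
wrist_force: [-0.2, 0.6, -0.0]
finger_gap: 0.748
```

Run:
```python
from h import *
from rig import env
st=env.read_state(); print(st["eef_pos"],st["time_s"])
rows(st,[571.5,-25,29.5],frame(13.5,0,1),11)
i=env.camera_info("wrist"); im,d=env.camera("wrist"); cv2.imwrite("pics/w2.png",im)
W=cloud(d,i);Z=W[...,2]
v,u=np.mgrid[0:400,0:640]
hsv=cv2.cvtColor(im,cv2.COLOR_BGR2HSV); bl=(hsv[...,0]>100)&(hsv[...,0]<130)&(hsv[...,1]>140)&(Z>38)&(Z<58)
print(bl.sum())
rect=cv2.minAreaRect(W[bl][:,:2].astype(np.float32)); print("handle",rect,cv2.boxPoints(rect).round(1),np.median(Z[bl]))
```

```text
[571.43869824 -26.32890284 101.51639864] 3.55
total shift m [0.072  0.0013 0.0003] turn deg [-0.19  0.04  0.02] per-row x11 [0.0065 0.0001 0.    ] [-0.02  0.    0.  ]
3691
handle ((572.7918090820312, -24.694854736328125), (46.91462707519531, 38.109771728515625), 13.38910961151123) [[545.6 -11.6]
 [554.4 -48.7]
 [600.  -37.8]
 [591.2  -0.7]] 47.947023861330905
```

View pics/w2.png

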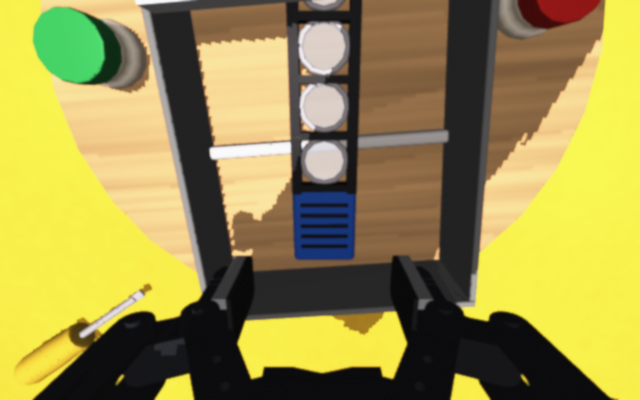

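apply_moves:
  moves:
    - [0.015, 0.001, 0, 0, 0, 0]
    - [0.03, 0.0013, 0, 0, 0, 0]
    - [0.042, 0.0013, 0, 0, 0, 0]
    - [0.052, 0.0013, 0, 0, 0, 0]
    - [0.06, 0.0013, 0, 0, 0, 0]
    - [0.066, 0.0013, 0, 0, 0, 0]
    - [0.07, 0.0013, 0, 0, 0, 0]
    - [0.0717, 0.0013, 0, 0, 0, 0]
    - [0.0717, 0.0013, 0, 0, 0, 0]
    - [0.0717, 0.0013, 0, 0, 0, 0]

```text
time_s: 4.6
eef_pos: [571.1, -24.9, 29.5]
tool_rot: [0.702, -0.082, 0.702, 0.082]
wrist_force: [0.2, -0.2, 0.3]
finger_gap: 0.748
```

Run:
```python
from h import *
from rig import env
st=env.read_state(); print(st["eef_pos"],st["time_s"],st["wrist_force"])
im,d=env.camera("wrist"); cv2.imwrite("pics/w3.png",im)
```

```text
[571.08582269 -24.88324963  29.45902029] 4.6 [ 0.22859129 -0.24744911  0.29936447]
```

View pics/w3.png

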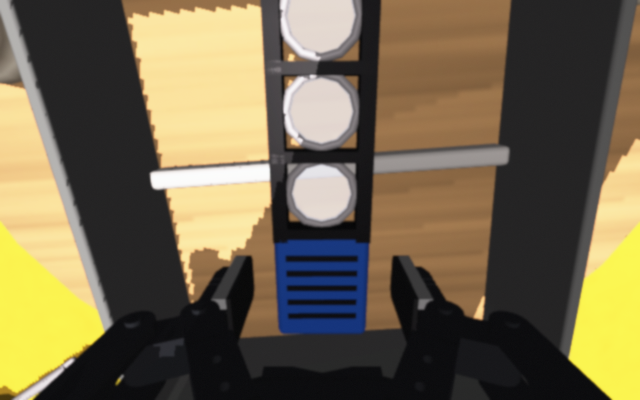

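apply_moves:
  moves:
    - [0, 0, 0, 0, 0, 0]
    - [0, 0, 0, 0, 0, 0]
    - [0, 0, 0, 0, 0, 0]
    - [0, 0, 0, 0, 0, 0]
    - [0, 0, 0, 0, 0, 0]
    - [0, 0, 0, 0, 0, 0]
    - [0, 0, 0, 0, 0, 0]
    - [0, 0, 0, 0, 0, 0]
  grip: 0.3
  newtons: 40

```text
time_s: 5.45
eef_pos: [571.0, -24.9, 29.3]
tool_rot: [0.702, -0.082, 0.702, 0.082]
wrist_force: [0.3, -0.2, 3.9]
finger_gap: 0.457
```

Run:
```python
from h import *
from rig import env
st=env.read_state(); print(st["eef_pos"],st["time_s"],st["wrist_force"],st["finger_gap"])
im,d=env.camera("wrist"); cv2.imwrite("pics/w4.png",im)
```

```text
[571.04008883 -24.90759121  29.26214187] 5.45 [ 0.27845553 -0.15904529  3.92806551] 0.4571826823838668
```

View pics/w4.png

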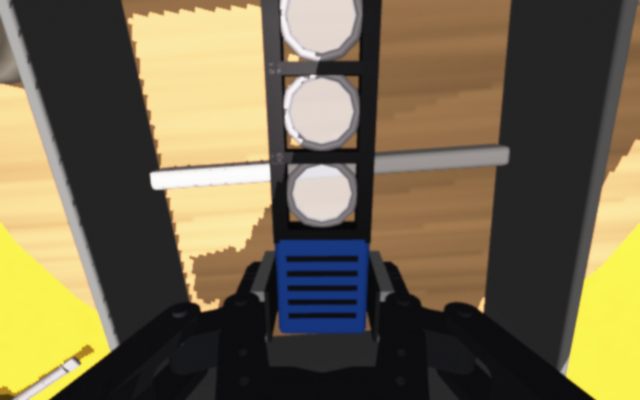

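Run:
```python
from h import *
for t in np.arange(1.5,18.1,1.5):
    a=np.deg2rad(t); r=min(1,t/3)
    print([round(x,4) for x in [(-(185*np.sin(a)+r)+13.7*(np.cos(a)-1))/1000,(185*(np.cos(a)-1)+13.7*np.sin(a))/1000,-t]])
st_rot=frame(13.5,0,1)
print((st_rot.inv()*frame(13.5,10,1)).as_rotvec(degrees=True))
```

```text
[np.float64(-0.0053), np.float64(0.0003), np.float64(-1.5)]
[np.float64(-0.0107), np.float64(0.0005), np.float64(-3.0)]
[np.float64(-0.0156), np.float64(0.0005), np.float64(-4.5)]
[np.float64(-0.0204), np.float64(0.0004), np.float64(-6.0)]
[np.float64(-0.0253), np.float64(0.0002), np.float64(-7.5)]
[np.float64(-0.0301), np.float64(-0.0001), np.float64(-9.0)]
[np.float64(-0.0349), np.float64(-0.0006), np.float64(-10.5)]
[np.float64(-0.0398), np.float64(-0.0012), np.float64(-12.0)]
[np.float64(-0.0446), np.float64(-0.0019), np.float64(-13.5)]
[np.float64(-0.0493), np.float64(-0.0028), np.float64(-15.0)]
[np.float64(-0.0541), np.float64(-0.0037), np.float64(-16.5)]
[np.float64(-0.0588), np.float64(-0.0048), np.float64(-18.0)]
[ 7.96148789e-16 -1.00000000e+01  7.96148789e-16]
```

apply_moves:
  moves:
    - [0, 0, 0, 0, 0, 0]
    - [0, 0, 0, 0, 0, 0]
  grip: 0
  newtons: 60

```text
time_s: 5.7
eef_pos: [571.0, -24.9, 29.3]
tool_rot: [0.702, -0.082, 0.702, 0.082]
wrist_force: [0.6, 0.5, 4.9]
finger_gap: 0.448
```

apply_moves:
  moves:
    - [-0.0053, 0, 0.0003, 0, -1.5, 0]
    - [-0.0107, 0, 0.0005, 0, -3, 0]
    - [-0.0156, 0, 0.0005, 0, -4.5, 0]
    - [-0.0204, 0, 0.0004, 0, -6, 0]
    - [-0.0253, 0, 0.0002, 0, -7.5, 0]
    - [-0.0301, 0, -0.0001, 0, -9, 0]
    - [-0.0301, 0, -0.0001, 0, -9, 0]

```text
time_s: 6.4
eef_pos: [570.4, -25.0, 60.0]
tool_rot: [0.756, -0.075, 0.644, 0.088]
wrist_force: [-0.5, -0.0, -1.0]
finger_gap: 0.451
```

Run:
```python
from h import *
from rig import env
st=env.read_state(); print(st["eef_pos"],st["time_s"],st["wrist_force"],st["ft_torque"],st["finger_gap"],Rq(st["tool_rot"]).as_matrix().round(3).tolist())
i=env.camera_info("wrist"); im,d=env.camera("wrist"); cv2.imwrite("pics/w5.png",im)
W=cloud(d,i)
for v in (20,70,120,175,210,250,290): print(v,W[v-3:v+4,318:327].reshape(-1,3)[:,2].round(0).min(),np.nanmedian(W[v-3:v+4,318:327].reshape(-1,3),0).round(1), np.nanmedian(W[v-3:v+4,275:282].reshape(-1,3),0).round(1))
```

```text
[570.42094147 -24.99069268  60.01629894] 6.4 [-0.50597177 -0.03292223 -1.00071186] [0.02579339 0.07484884 0.06045068] 0.4513266419386846 [[0.154, -0.23, 0.961], [0.036, 0.973, 0.228], [-0.987, -0.0, 0.158]]
20 55.0 [470.1 -48.7  56.7] [473.7 -63.2  60.3]
70 61.0 [485.3 -45.1  63.6] [488.9 -60.2  63.6]
120 61.0 [502.7 -41.   62.4] [505.5 -57.1  66. ]
175 65.0 [523.2 -36.2  65.9] [525.6 -53.1  69.7]
210 67.0 [537.2 -32.9  68.5] [539.3 -50.5  72.2]
250 74.0 [552.4 -29.4  75.1] [556.4 -47.2  74.8]
290 78.0 [570.3 -25.2  78.4] [574.  -43.6  78.4]
```

View pics/w5.png

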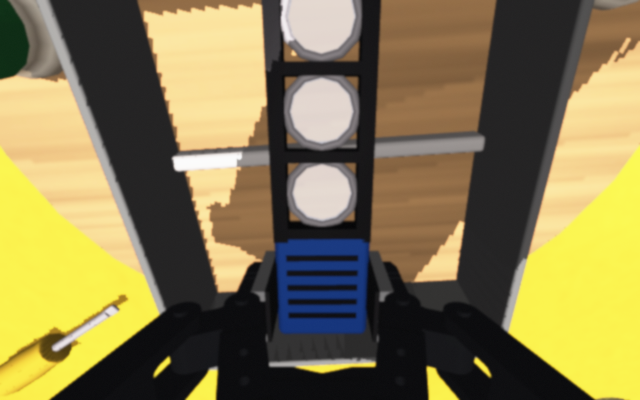

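```bash
cat >> h.py <<'E'
def nom(t,s=0,up=0,yaw=13.5,raise_=1.0):
    """nominal tool pose: world offset relative, tilt t deg about tail, slide s along rack, up"""
    a=np.deg2rad(t);y=np.deg2rad(yaw)
    u0=np.array([np.cos(y),np.sin(y),0]);z=np.array([0,0,1.])
    H=u0*185*np.cos(a)+z*(185*np.sin(a)+raise_)+s*(u0*np.cos(a)+z*np.sin(a))+up*z
    return H+13.7*(np.sin(a)*u0-np.cos(a)*z),frame(yaw,t,1)
def rel(a,b):
    (p0,R0),(p1,R1)=a,b
    return [round(float(x),4) for x in R0.inv().apply(p1-p0)/1000]+[round(float(x),2) for x in (R0.inv()*R1).as_rotvec(degrees=True)]
E
python3 - <<'E'
from h import *
for t in (10.5,12,13.5,15,16.5,18): print(rel(nom(9),nom(t)))
for s,up in ((100,0),(100,150)): print(rel(nom(18),nom(18,s,up)))
E
```

```text
[-0.0048, -0.0, 0.0003, -0.0, -1.5, 0.0]
[-0.0097, -0.0, 0.0005, -0.0, -3.0, 0.0]
[-0.0146, -0.0, 0.0005, -0.0, -4.5, 0.0]
[-0.0194, 0.0, 0.0004, -0.0, -6.0, 0.0]
[-0.0243, -0.0, 0.0002, -0.0, -7.5, 0.0]
[-0.0291, -0.0, -0.0001, -0.0, -9.0, 0.0]
[0.0, -0.0, 0.1, 0.0, 0.0, 0.0]
[-0.1427, -0.0, 0.1464, 0.0, 0.0, 0.0]
```

apply_moves:
  moves:
    - [-0.0048, 0, 0.0003, 0, -1.5, 0]
    - [-0.0097, 0, 0.0005, 0, -3, 0]
    - [-0.0146, 0, 0.0005, 0, -4.5, 0]
    - [-0.0194, 0, 0.0004, 0, -6, 0]
    - [-0.0243, 0, 0.0002, 0, -7.5, 0]
    - [-0.0275, 0, 0, 0, -8.5, 0]
    - [-0.0275, 0, 0, 0, -8.5, 0]

```text
time_s: 7.15
eef_pos: [566.3, -26.0, 86.9]
tool_rot: [0.801, -0.069, 0.587, 0.094]
wrist_force: [-0.5, -0.1, -1.9]
finger_gap: 0.453
```

Run:
```python
from h import *
from rig import env
st=env.read_state(); print(st["eef_pos"],st["time_s"],st["wrist_force"],st["ft_torque"],st["finger_gap"],Rq(st["tool_rot"]).as_matrix().round(3).tolist())
i=env.camera_info("wrist"); im,d=env.camera("wrist"); cv2.imwrite("pics/w6.png",im)
W=cloud(d,i)
for v in (20,70,120,175,210,250,290): print(v,np.nanmedian(W[v-3:v+4,275:282].reshape(-1,3),0).round(1))
im,d=env.camera("scene"); cv2.imwrite("pics/s6.png",im)
cv2.imwrite("pics/s6c.png",cv2.resize(im[120:280,200:420],None,fx=3.5,fy=3.5,interpolation=cv2.INTER_CUBIC))
```

```text
[566.26036967 -25.98843826  86.90530946] 7.15 [-0.5466701  -0.07592862 -1.94308359] [-0.0222226   0.16106289  0.00682267] 0.4529767077537913 [[0.294, -0.23, 0.928], [0.069, 0.973, 0.22], [-0.953, -0.0, 0.302]]
20 [470.6 -64.   72. ]
70 [485.1 -61.2  77.4]
120 [501.2 -58.   82.7]
175 [520.6 -54.4  89.1]
210 [533.9 -51.8  93.4]
250 [550.5 -48.6  98.6]
290 [567.4 -45.2 104.8]
```

View pics/w6.png

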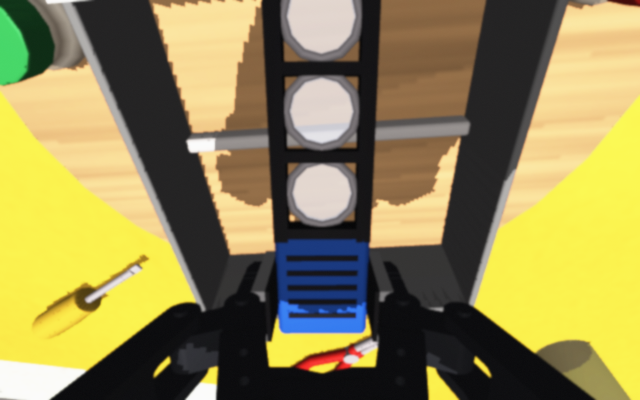

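View pics/s6c.png

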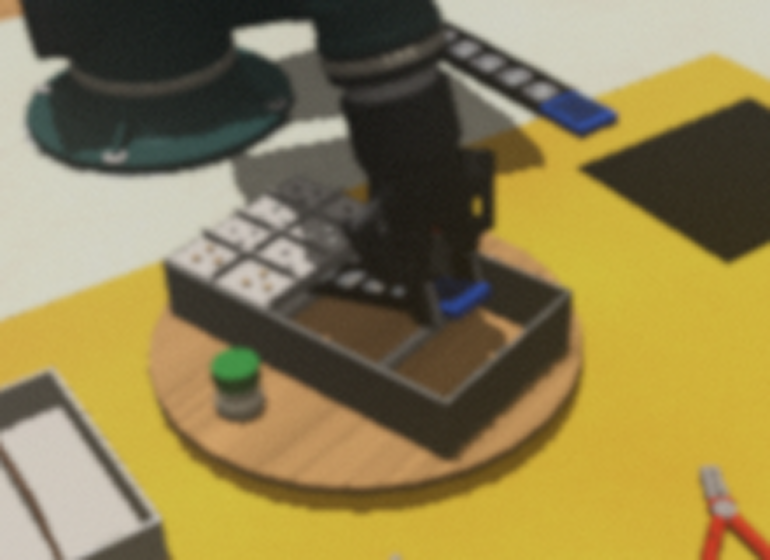

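apply_moves:
  moves:
    - [0, 0, 0.006, 0, 0, 0]
    - [0, 0, 0.013, 0, 0, 0]
    - [0, 0, 0.02, 0, 0, 0]
    - [0, 0, 0.027, 0, 0, 0]
    - [0, 0, 0.034, 0, 0, 0]
    - [0, 0, 0.04, 0, 0, 0]

```text
time_s: 7.85
eef_pos: [604.5, -16.9, 98.7]
tool_rot: [0.801, -0.069, 0.587, 0.094]
wrist_force: [-0.2, -0.3, -1.3]
finger_gap: 0.449
```

Run:
```python
from h import *
from rig import env
st=env.read_state(); print(st["eef_pos"],st["time_s"],st["wrist_force"],st["ft_torque"],st["joint_pos"].round(2),Rq(st["tool_rot"]).as_matrix().round(3).tolist())
i=env.camera_info("wrist"); im,d=env.camera("wrist"); cv2.imwrite("pics/w7.png",im)
W=cloud(d,i)
for v in (20,70,120,175,210,250,290): print(v,np.nanmedian(W[v-3:v+4,275:282].reshape(-1,3),0).round(1))
```

```text
[604.4636236  -16.88491012  98.6526344 ] 7.85 [-0.17950324 -0.29121463 -1.3245466 ] [-0.04182371  0.22284473 -0.01946094] [-0.23  0.3  -0.44  0.56  0.13 -0.44] [[0.293, -0.231, 0.928], [0.069, 0.973, 0.22], [-0.954, -0.0, 0.301]]
20 [508.8 -55.   84. ]
70 [523.4 -52.1  89.3]
120 [539.5 -49.   94.3]
175 [558.8 -45.3 100.8]
210 [572.  -42.7 105.2]
250 [588.7 -39.6 110.3]
290 [605.7 -36.1 116.4]
```

View pics/w7.png

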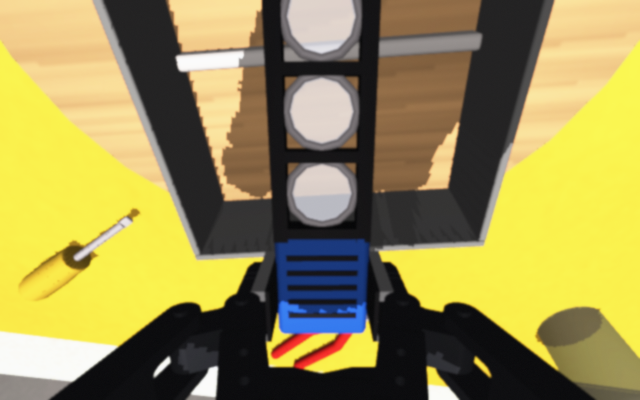

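apply_moves:
  moves:
    - [0, 0, 0.008, 0, 0, 0]
    - [0, 0, 0.018, 0, 0, 0]
    - [0, 0, 0.028, 0, 0, 0]
    - [0, 0, 0.038, 0, 0, 0]
    - [0, 0, 0.048, 0, 0, 0]
    - [0, 0, 0.056, 0, 0, 0]
    - [0, 0, 0.06, 0, 0, 0]
    - [0, 0, 0.06, 0, 0, 0]

```text
time_s: 8.7
eef_pos: [659.9, -3.7, 116.5]
tool_rot: [0.801, -0.069, 0.587, 0.094]
wrist_force: [-0.4, -0.2, -0.7]
finger_gap: 0.452
```

Run:
```python
from h import *
from rig import env
st=env.read_state(); print(st["eef_pos"],st["time_s"],st["wrist_force"],st["ft_torque"],st["joint_pos"].round(2))
im,d=env.camera("top"); cv2.imwrite("pics/t8c.png",cv2.resize(im[120:280,250:420],None,fx=3.5,fy=3.5,interpolation=cv2.INTER_CUBIC))
im,d=env.camera("scene"); 
cv2.imwrite("pics/s8c.png",cv2.resize(im[120:280,200:420],None,fx=3.5,fy=3.5,interpolation=cv2.INTER_CUBIC))
i=env.camera_info("wrist"); im,d=env.camera("wrist"); cv2.imwrite("pics/w8.png",im)
```

```text
[659.86162078  -3.74034637 116.53777431] 8.7 [-0.44722471 -0.15501845 -0.73205047] [-0.04642338  0.18960734 -0.0087235 ] [-0.18  0.36 -0.28  0.65  0.12 -0.4 ]
```

View pics/t8c.png

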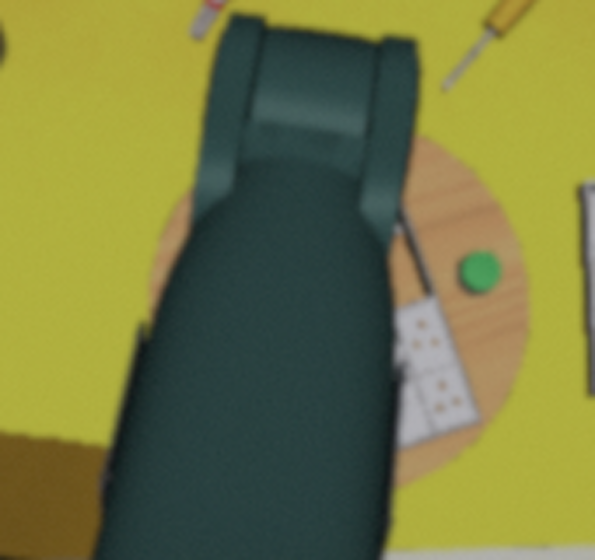

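View pics/s8c.png

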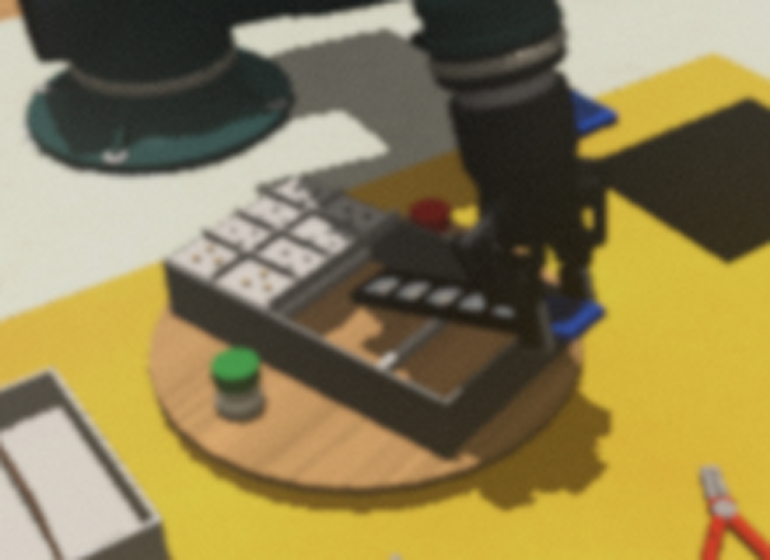

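View pics/w8.png

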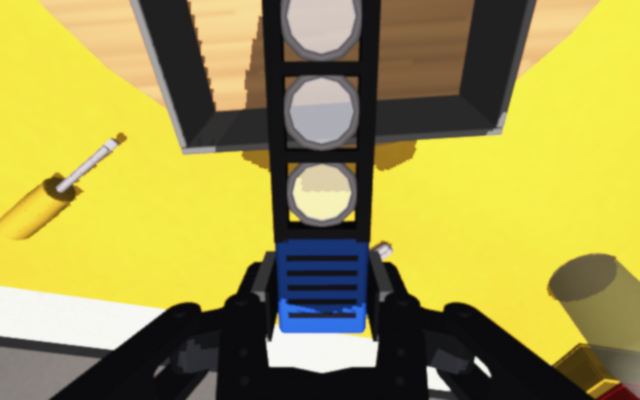

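apply_moves:
  moves:
    - [-0.01, 0, 0.003, 0, 0, 0]
    - [-0.025, 0, 0.008, 0, 0, 0]
    - [-0.045, 0, 0.014, 0, 0, 0]
    - [-0.065, 0, 0.0205, 0, 0, 0]
    - [-0.085, 0, 0.027, 0, 0, 0]
    - [-0.105, 0, 0.033, 0, 0, 0]
    - [-0.125, 0, 0.039, 0, 0, 0]
    - [-0.138, 0, 0.0435, 0, 0, 0]
    - [-0.143, 0, 0.045, 0, 0, 0]
    - [-0.143, 0, 0.045, 0, 0, 0]

```text
time_s: 9.85
eef_pos: [659.4, -4.0, 267.3]
tool_rot: [0.801, -0.069, 0.587, 0.094]
wrist_force: [0.2, 0.6, -1.2]
finger_gap: 0.453
```

Run:
```python
from h import *
from rig import env
im=cv2.imread("pics/top0.png");d=np.load("pics/top0.npy");W=cloud(d,env.camera_info("top"))
m=(im.max(2)<60); m[:180]=0;m[255:]=0;m[:,:160]=0;m[:,255:]=0
n,l,s_,_=cv2.connectedComponentsWithStats(m.astype(np.uint8)); m=l==1+np.argmax(s_[1:,4])
print("mat",cv2.minAreaRect(W[m][:,:2].astype(np.float32)),np.median(W[m],0))
st=env.read_state(); print(st["eef_pos"],st["time_s"],st["wrist_force"],st["joint_pos"].round(2))
C=np.array([458,391,153.]); y=np.deg2rad(13.5)
H=C+80*np.array([np.cos(y),np.sin(y),0]); T=H+[0,0,-13.7]
print(T)
rows(st,T+[0,0,90],frame(13.5,0),12)
rows(st,T,frame(13.5,0),12)
```

```text
mat ((450.97039794921875, 502.7926025390625), (174.82440185546875, 0.0), 3.2233340740203857) [nan nan nan]
[659.39595711  -3.97464375 267.31917969] 9.85 [ 0.16283088  0.62269108 -1.16826814] [-0.18  0.28  0.02  1.03  0.12 -0.4 ]
[535.78959363 409.67562911 139.3       ]
total shift m [ 0.0285  0.431  -0.0351] turn deg [-0.16 17.56  0.05] per-row x12 [ 0.0024  0.0359 -0.0029] [-0.01  1.46  0.  ]
total shift m [ 0.1143  0.4311 -0.0623] turn deg [-0.16 17.56  0.05] per-row x12 [ 0.0095  0.0359 -0.0052] [-0.01  1.46  0.  ]
```

apply_moves:
  moves:
    - [0.0003, 0.006, 0, 0, 0.2, 0]
    - [0.001, 0.018, -0.001, 0, 0.7, 0]
    - [0.002, 0.036, -0.003, 0, 1.4, 0]
    - [0.0035, 0.056, -0.0045, 0, 2.2, 0]
    - [0.005, 0.076, -0.006, 0, 3.1, 0]
    - [0.0065, 0.096, -0.008, 0, 3.9, 0]
    - [0.008, 0.116, -0.0095, 0, 4.7, 0]
    - [0.009, 0.136, -0.011, 0, 5.5, 0]
    - [0.0105, 0.156, -0.0125, 0, 6.3, 0]
    - [0.0115, 0.176, -0.0145, 0, 7.2, 0]
    - [0.013, 0.196, -0.016, 0, 8, 0]
    - [0.0143, 0.2155, -0.0175, 0, 8.8, 0]

```text
time_s: 11.05
eef_pos: [596.5, 204.5, 246.8]
tool_rot: [0.753, -0.076, 0.648, 0.088]
wrist_force: [0.4, -0.3, -1.9]
finger_gap: 0.453
```

Run:
```python
from h import *
from rig import env
st=env.read_state(); print(st["eef_pos"],st["time_s"],st["wrist_force"],st["joint_pos"].round(2))
im=cv2.imread("pics/top0.png");d=np.load("pics/top0.npy");W=cloud(d,env.camera_info("top"))
m=(im.max(2)<60); m[:180]=0;m[255:]=0;m[:,:160]=0;m[:,255:]=0
n,l,s_,_=cv2.connectedComponentsWithStats(m.astype(np.uint8)); m=(l==1+np.argmax(s_[1:,4]))&np.isfinite(W[...,2])
print("mat",cv2.minAreaRect(W[m][:,:2].astype(np.float32)),np.median(W[m],0))
C=np.array([458,391,153.]); y=np.deg2rad(13.5)
H=C+80*np.array([np.cos(y),np.sin(y),0]); T=H+[0,0,-13.7]
rows(st,T+[0,0,90],frame(13.5,0),12)
```

```text
[596.49974522 204.50759157 246.77265443] 11.05 [ 0.42155818 -0.31484404 -1.87203994] [ 0.2   0.33  0.09  1.17  0.01 -0.03]
mat ((459.80389404296875, 389.94158935546875), (192.9325714111328, 234.12973022460938), 0.5087115168571472) [458.36949684 390.21673169   1.89153863]
total shift m [ 0.0155  0.2136 -0.0141] turn deg [-0.13  8.59  0.02] per-row x12 [ 0.0013  0.0178 -0.0012] [-0.01  0.72  0.  ]
```

apply_moves:
  moves:
    - [0.0014, 0.019, -0.001, 0, 0.8, 0]
    - [0.0028, 0.038, -0.002, 0, 1.5, 0]
    - [0.004, 0.057, -0.0035, 0, 2.3, 0]
    - [0.0055, 0.076, -0.005, 0, 3.1, 0]
    - [0.007, 0.096, -0.006, 0, 3.9, 0]
    - [0.0085, 0.116, -0.0075, 0, 4.7, 0]
    - [0.01, 0.136, -0.009, 0, 5.5, 0]
    - [0.0115, 0.156, -0.01, 0, 6.3, 0]
    - [0.013, 0.176, -0.0115, 0, 7.1, 0]
    - [0.014, 0.193, -0.0125, 0, 7.8, 0]
    - [0.015, 0.206, -0.0135, 0, 8.3, 0]
    - [0.0155, 0.2136, -0.014, 0, 8.6, 0]

```text
time_s: 12.25
eef_pos: [536.2, 409.4, 229.4]
tool_rot: [0.702, -0.083, 0.702, 0.082]
wrist_force: [0.7, 0.5, -1.3]
finger_gap: 0.455
```

Run:
```python
from h import *
from rig import env
st=env.read_state(); print(st["eef_pos"],st["time_s"],st["wrist_force"],st["joint_pos"].round(2),Rq(st["tool_rot"]).as_matrix().round(3).tolist())
i=env.camera_info("wrist"); im,d=env.camera("wrist"); cv2.imwrite("pics/w9.png",im)
W=cloud(d,i)
for v in (20,70,120,175,210,250,290): print(v,np.nanmedian(W[v-3:v+4,275:282].reshape(-1,3),0).round(1))
C=np.array([459.5,390.5,153.]); y=np.deg2rad(13.5)
H=C+80*np.array([np.cos(y),np.sin(y),0]); T=H+[0,0,-13.7]
rows(st,T,frame(13.5,0),12)
```

```text
[536.21641261 409.37310239 229.40533187] 12.25 [ 0.67164886  0.53241302 -1.33727359] [ 0.53  0.54  0.38  1.42 -0.    0.3 ] [[0.001, -0.232, 0.973], [-0.0, 0.973, 0.232], [-1.0, -0.0, 0.0]]
20 [440.7 371.4 246.2]
70 [456.4 374.4 246.7]
120 [473.2 377.7 246.8]
175 [493.6 381.7 247.1]
210 [507.5 384.4 247.2]
250 [525.1 387.8 247.1]
290 [542.8 391.4 247.6]
total shift m [ 0.0901 -0.0004  0.001 ] turn deg [-0.1   0.02  0.02] per-row x12 [ 0.0075 -0.      0.0001] [-0.01  0.    0.  ]
```

View pics/w9.png

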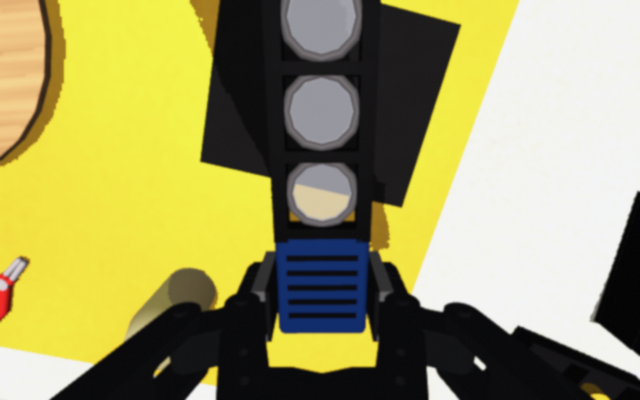

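apply_moves:
  moves:
    - [0.006, 0, 0, 0, 0, 0]
    - [0.018, 0, 0, 0, 0, 0]
    - [0.032, 0, 0.001, 0, 0, 0]
    - [0.046, 0, 0.001, 0, 0, 0]
    - [0.06, 0, 0.001, 0, 0, 0]
    - [0.073, 0, 0.001, 0, 0, 0]
    - [0.083, 0, 0.001, 0, 0, 0]
    - [0.088, 0, 0.001, 0, 0, 0]
    - [0.09, 0, 0.001, 0, 0, 0]
    - [0.09, 0, 0.001, 0, 0, 0]
    - [0.09, 0, 0.001, 0, 0, 0]
    - [0.09, 0, 0.001, 0, 0, 0]

```text
time_s: 13.5
eef_pos: [538.4, 408.5, 140.6]
tool_rot: [0.703, -0.082, 0.701, 0.082]
wrist_force: [-0.5, -0.1, -1.1]
finger_gap: 0.452
```

Run:
```python
from h import *
from meas import fit
from rig import env
st=env.read_state(); print(st["eef_pos"],st["time_s"],st["wrist_force"],abs(st["joint_vel"]).max(),Rq(st["tool_rot"]).as_matrix().round(3).tolist())
im,d=env.camera("top"); cv2.imwrite("pics/t10.png",im)
W=cloud(d,env.camera_info("top")); c,r,rect,hi,m=fit(W,im); print("caddy",c,r,rect)
Z=W[...,2]; rk=(Z>130)&(Z<175)&(W[...,0]<640)&(W[...,0]>340)&(W[...,1]>350)&(W[...,1]<440)
q=W[rk]; A=np.c_[q[:,:2]-q[:,:2].mean(0),np.ones(len(q))]; print("top rack px",rk.sum(),np.nanmin(q,0),np.nanmax(q,0),np.median(q,0))
i=env.camera_info("wrist"); im,d=env.camera("wrist"); W=cloud(d,i)
a=[]
for v in (20,70,120,175,210,250,290):
    L=np.nanmedian(W[v-3:v+4,275:282].reshape(-1,3),0); Rr=np.nanmedian(W[v-3:v+4,364:370].reshape(-1,3),0); print(v,L.round(1),Rr.round(1))
im,d=env.camera("scene"); cv2.imwrite("pics/s10.png",im); W=cloud(d,env.camera_info("scene"))
for q in env.cut_out("scene","rack_center")[:3]:
    w=W[q["pixels"]]; print(q["conf"],q["location"],np.nanmedian(w,0).round(1),np.nanmin(w,0).round(0),np.nanmax(w,0).round(0))
    k=q["pixels"]&(W[...,2]>120)&(W[...,2]<180)
    if k.sum()>200:
        w=W[k]; u=np.array([.9724,.2334]); s=(w[:,:2]-[459.5,390.5])@u; print("along range",s.min(),s.max(),"z slope deg",np.rad2deg(np.arctan(np.polyfit(s,w[:,2],1)[0])),np.median(w[:,2]))
```

```text
[538.41671572 408.52739794 140.56064846] 13.5 [-0.49802982 -0.10427099 -1.14400232] 0.0014732193263412765 [[0.002, -0.231, 0.973], [0.001, 0.973, 0.231], [-1.0, 0.0, 0.002]]
caddy (478.4493408203125, -47.56898498535156) 169.67160034179688 ((478.3733825683594, -47.69139099121094), (278.0885009765625, 158.28463745117188), 17.191303253173828)
top rack px 384 [409.25230874 356.76430874 144.72851906] [539.96661112 424.9222983  173.16354833] [496.25639903 391.01872413 155.86163703]
20 [443.  370.6 157.1] [436.1 399.7 157.4]
70 [458.5 373.6 157.6] [451.3 404.  157.7]
120 [475.3 376.9 157.8] [467.9 408.6 157.9]
175 [495.6 380.8 158.1] [487.8 414.1 158.3]
210 [509.7 383.6 158.2] [501.6 418.1 158.4]
250 [527. 387. 158.] [519.  422.8 157.7]
290 [545.2 390.6 158.7] [535.9 427.1 160.2]
0.92 [415.7, 127.8] [455.8 384.8 155.1] [251. 347.  -1.] [569. 618. 160.]
along range -101.71018372347704 108.99402111899163 z slope deg 0.8282645699107155 155.13644702507082
0.9 [343.5, 141.9] [189.9 328.3  11. ] [ 12. 296.  -2.] [326. 363.  17.]
```

View pics/t10.png

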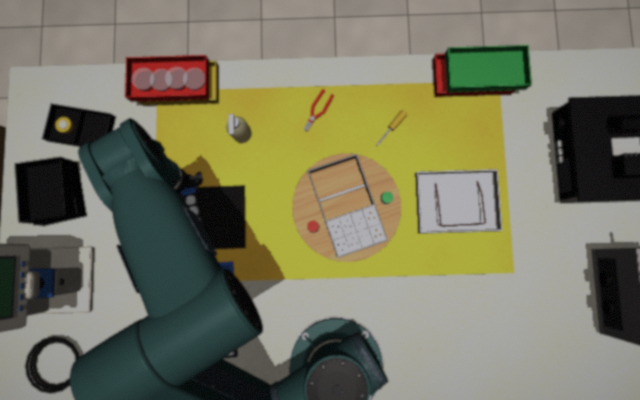

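View pics/s10.png

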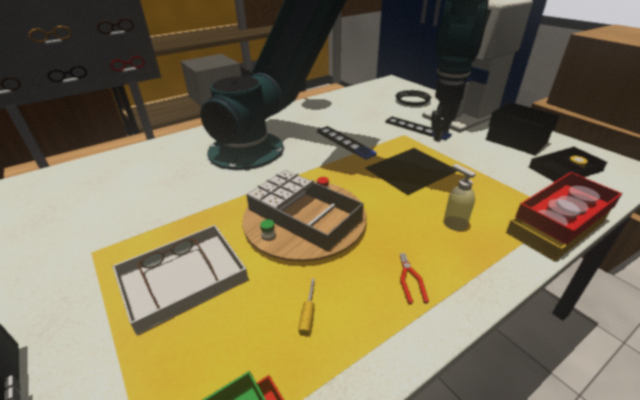

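apply_moves:
  moves:
    - [0, 0, -0.001, 0, 0.3, 0]
    - [0, 0, -0.002, 0, 0.6, 0]
    - [0, 0, -0.002, 0, 0.8, 0]
    - [0, 0, -0.002, 0, 0.8, 0]
    - [0, 0, -0.002, 0, 0.8, 0]
    - [0, 0, -0.002, 0, 0.8, 0]
    - [0, 0, -0.002, 0, 0.8, 0]
    - [0, 0, -0.002, 0, 0.8, 0]

```text
time_s: 14.5
eef_pos: [536.3, 407.9, 140.1]
tool_rot: [0.698, -0.083, 0.707, 0.082]
wrist_force: [0.0, 0.3, -1.3]
finger_gap: 0.454
```

Run:
```python
from h import *
from rig import env
st=env.read_state(); print(st["eef_pos"],st["time_s"],st["wrist_force"],abs(st["joint_vel"]).max(),Rq(st["tool_rot"]).as_matrix().round(3).tolist())
i=env.camera_info("wrist"); im,d=env.camera("wrist"); W=cloud(d,i)
for v in (20,120,210,250): print(v,np.nanmedian(W[v-3:v+4,275:282].reshape(-1,3),0).round(1))
im,d=env.camera("scene"); W=cloud(d,env.camera_info("scene"))
for q in env.cut_out("scene","rack_center")[:2]:
    k=q["pixels"]&(W[...,2]>120)&(W[...,2]<180)
    if k.sum()>200:
        w=W[k]; u=np.array([.9724,.2334]); s=(w[:,:2]-[459.5,390.5])@u; print("along range",s.min(),s.max(),"z slope deg",np.rad2deg(np.arctan(np.polyfit(s,w[:,2],1)[0])),np.median(w[:,2]))
```

```text
[536.26737837 407.92220019 140.12565205] 14.5 [ 0.00226911  0.32507114 -1.34358865] 0.0016990024292685502 [[-0.012, -0.231, 0.973], [-0.003, 0.973, 0.231], [-1.0, 0.0, -0.012]]
20 [441.  370.1 157.8]
120 [473.5 376.4 158.7]
210 [507.8 383.1 158.5]
250 [525.2 386.5 157.9]
along range -104.1720912515169 106.88815416721395 z slope deg 0.024257609492140127 156.05282496720227
```

Level, still and centred: I'm handing it in.

```bash
python3 -c "
from rig import env
print(env.job_done())"
```

```text
the job is handed in; nothing more can be done
None
```

The rack is out of the caddy, and the arm is holding it level and still above the middle of the black mat. I handed the job in at about 15 s of the 38 s allowed.

**What I did:** I gripped the handle across its 40 mm width and tipped that end up to about 18°. I then drew the rack about 100 mm out along its slant, lifted it clear, carried it to the mat and levelled it.

**Final checks:**
- **Rack:** its slope is about 0.0° in the scene camera. Its centre is within about 2 mm of the mat middle along its length, and its top is about 156–158 mm above the table, so the centre is about 15 cm above the mat.
- **Forces:** the wrist force stayed under about 2 N in every reading while tipping, drawing out and carrying, and reached about 5 N while closing the grip.
- **Caddy:** its centre is unchanged, and its angle read 17.2° against 17.4° before, which is within measuring error.
- **Other things:** after the move to the mat, the two pots stood on the platter. The spectacles, dispenser, pliers and screwdriver looked unmoved in the pictures; I did not measure their positions.

**Disagreements:**
- At first the cameras showed the held rack about 0.8° handle-up although the tool read level, so I turned it 0.8° to match them. The tool itself now reads about 0.7° off level.
- The wrist camera showed a similar small slope when the rack lay flat, so the true tilt could be up to about 0.8°.
- The scene and wrist cameras differ by about 2 mm in height.

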